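# Stack two modules with an insulating sheet, then hold the sprung test-box lid at its mark

### The arm

A 7-joint arm with a two-finger parallel gripper is mounted at the origin on the work surface. World frame = base frame: x ahead of the robot, y to its left, z up, the work surface at z = 0. Lengths are in m, angles in rad, forces in N, time in s.
With the tool pointing down it reaches from about 0.425 to 1.025 m from the base axis. Payload 9.4 kg.
Tool frame: the origin (TCP) lies on the centre line of the jaws, within the pads' length; the fingertips stand 11 mm ahead of it and the grasp point (between the pads) lies 8 mm behind it; z points along the fingers, x is the direction in which the jaws open and shut, and the axes are right-handed (so a half turn about z gives the same grasp; the last joint's range is limited). The gripper opens to 85 mm and grips with 20 to 120 N. Pads are 22 mm wide; open, the fingers measure 114 mm over their backs; the gripper's body (76 mm by 85 mm) begins 54 mm behind the grasp point. The pads swing forward as they close: fully open they stand 13 mm farther back than shut.
Start: joints at [-1.291, 0.599, -0.003, 1.599, 0.002, 0.943, -0.08], TCP at [0.253, 0.679, 0.242] pointing down, gripper open.
Joint ranges: [-2.57, 2.57], [-0.35, 1.97], [-1.29, 1.29], [0.11, 2.56], [-1.05, 4.19], [0.11, 1.86], [-2.63, 2.63]. Speed limits (rad/s): [2.22, 2.22, 3.01, 3.01, 3.14, 3.14, 3.14].

### API

Orientations are given as a rotation vector (axis times angle).
In Python, from plant import status, vision, job gives the robot as it stands.
- The arm moves only by the tool arm_command, never from a script. Its argument "rows" is a list that holds one entry, the list of rows, each a list of 7 numbers: the shift along the tool's x, y, z normalised to -1 to 1, where 1 is 800 mm, then the turn, a rotation vector about the tool's x, y, z normalised to -1 to 1, where 1 is 180 degrees, then the gripper command: -1 is shut, 1 is fully open, values between are in proportion. A call has 1 to 10 rows; each row is the pose to reach, as a shift and turn from the pose commanded when the call began, along the tool's axes at that moment, turning the shorter way round; what a row does not reach only later rows make up. A row lasts 1/10 s, in which the tool goes at most 50 mm and 8.59 degrees, less where a joint would pass 70% of its speed; a pose out of reach is approached as far as the arm can. A call with a number of a shift or a turn outside -1 to 1 is refused whole. A call with a gripper value outside its range is refused whole. The fingers move at their own pace and stop on an object; the grip force is fixed at half the most. Time passes only in rows, so rows that repeat a pose let the fingers close. It gives the time, the measured TCP pose, the force and the opening at its end, in the units of the state.
- status.observe(): the state, without advancing time (a new reading comes with each control period).
- vision.grab_frame(name): name is "side" or "top"; returns (picture, depth): 400x640x3 uint8, blue, green, red; 400x640 float32, m along the optical axis (not along the pixel's ray), 0 where there is no reading.
- vision.camera_params(name): a dict with "fx", "fy", "cx", "cy" (pixels), "R" (3x3) and "t" (3): a world point X has camera coordinates R X + t. Camera axes: x right, y down, z forward; pixel columns grow to the right and rows downward; lengths in m; the calibration is good to about 2 mm. A picture is of the moment at which its call begins. camera_params takes no time and is no camera call.
- job.sign_off(): hands the job in, once; it reports no verdict.
The state is a dict: "time": time; "q": joint angles; "joint_vel": joint speeds; "joint_torque": joint torques, N m; "position": TCP position; "eef_rot": TCP orientation; "ft_force": force on the tool from outside, world axes, zero at the start; "ft_torque": the same for the moment, N m; "opening": finger opening in m.
Only numpy, scipy, OpenCV 4.12 (cv2) and the standard library are available. Lean on these libraries where they do the work, as an engineer would, in place of code of your own. Each camera call takes 0.05 s, during which the arm holds its last target.

### The job

Get the module stack ready in the loading tray: lay the orange insulating sheet flat, centred and square on the grey module, let go, then set the black module upright, centred and square on the sheet and let go. Then lift the spring-loaded blue lid of the test box until its white pointer is level with the green marker, and finish while still holding it there, so that I can put the stack in. Leave the marker and the other things on the bench alone.

Things in the scene. Friction and masses are not known exactly. Their poses are not given: they have to be found in the camera images.
- sheet_center (a point): Centre of the orange rigid insulating separator sheet, 66 (its x) x 100 (its y, long) x 5 thick, 50 g. It starts lying flat on a narrower wooden rest block (44 x 76 x 22 high), so its centre is 24.5 above the bench and its long edges overhang the rest by 11. Grasp it across its 66 width. x, y, z axes are the sheet's own, z up. (Sizes in mm.)
- sheet: The same orange sheet; origin at the centre of its underside, same axes as sheet_center. (Sizes in mm.)
- upper_center (a point): Centre (half-way up) of the upper module: black box 52 (its x) x 86 (its y, long) x 38 high, about 0.2 kg, with a white panel and steel screws on top; it starts standing on the bench. z up. (Sizes in mm.)
- upper: The same black upper module; origin at the centre of its underside, same axes. (Sizes in mm.)
- lower_top (a point): Centre of the top face of the lower module: grey box 52 (its x) x 86 (its y, long) x 30 high, about 0.3 kg, loose in the loading tray, top face 32 above the bench. Axes are the module's own, z up. (Sizes in mm.)
- lower: The same grey lower module; origin at the centre of its underside, same axes. (Sizes in mm.)
- tray: Low aluminium loading tray, fixed to the bench, 62 x 96 outside (long along its y), floor 2 thick, rim 10 high; the lower module stands in it with about 3 play. Origin at the centre of its underside. (Sizes in mm.)
- tester: Test box, fixed to the bench: grey open box 200 x 200 x 90 high under a blue lid 8 thick. Origin at the centre of its underside; its x axis points from the front edge (with the lid's handle) to the hinge side, z up. (Sizes in mm.)
- lid_hinge (a point): Mid-point of the lid's hinge line, on the far upper rim of the test box (100 along the box's x, 90 up); the hinge line runs along the box's y. (Sizes in mm.)
- lid_bar (a point): Centre of the lid's black round handle bar, 12 thick, running along the box's y, 120 long between two posts; it moves with the lid. With the lid shut it is 185 from the hinge line towards the front and 42 above it (132 above the bench), its axis 34 above the lid's top face, and the lid's front edge is 15 further forward. Gripped across by fingers pointing down, the round bar can turn between them while the lid swings. (Sizes in mm.)
- lid (a joint): Lid angle in rad: 0 shut, growing as the front edge rises; at most 1.5. A spring and its weight always pull it shut: lifting at the bar takes about 4 N at first and up to 10 N (straight up) near the mark; let go, it shuts. (Sizes in mm.)
- mark (a joint): Angle of the green marker in rad, on the same scale as the lid angle (between 0.45 and 0.80): the lid is at the mark when both are equal. (Sizes in mm.)
- lid_pointer (a point): Tip of the white pointer on the lid's side edge (the box's -y side), 160 from the hinge line; it moves with the lid and meets mark_tip when the lid is at the mark. (Sizes in mm.)
- mark_tip (a point): Point at the green marker (30 x 14 x 12 block) on the steel arc that stands beside the box on its -y side, 160 from the hinge line. Do not move it. (Sizes in mm.)
- meter: Bystander: yellow handheld meter, 85 x 170 x 40 high, flat on the bench. Origin at the underside; leave it alone. (Sizes in mm.)
- relay: Bystander: grey contactor with a red top, 45 x 50 x 66 high. Origin at the underside; leave it alone. (Sizes in mm.)
- driver: Bystander: screwdriver with green handle, about 180 long. Origin at the underside; leave it alone. (Sizes in mm.)
- stripper: Bystander: wire stripper with red and blue grips, about 200 long. Origin at the underside; leave it alone. (Sizes in mm.)
- tub: Bystander: small white jar with orange cap, 48 across, 55 high. Origin at the underside; leave it alone. (Sizes in mm.)
- mug: Bystander: blue mug, 76 across, 90 high. Origin at the underside; leave it alone. (Sizes in mm.)
There are look-alikes about, which are no part of the job. Of the things like the tray, leave any that is yellow; of the rest the larger one is meant. Leave any purple look-alike of the upper alone.

How it is judged:
On the way, in this order (a step that is already met when the one before it is completed fails the run):
1. the sheet lies flat, centred and square on the lower module, let go (horizontal distance between sheet_center and lower_top below 0.01 m and angle between the y axis of sheet_center and the y axis of lower_top, either way round below 0.2 rad and z of sheet_center in the frame of lower_top between -0.002 and 0.008 m and angle between sheet_center's own z axis and vertical below 0.06 rad and contact force between the fingers and sheet below 0.1 N), for 0.2 s.
2. the black module stands upright, centred and square on the sheet, let go (all of step 1 and horizontal distance between upper_center and lower_top below 0.012 m and angle between the y axis of upper_center and the y axis of lower_top, either way round below 0.2 rad and z of upper_center in the frame of lower_top between 0.02 and 0.029 m and angle between upper_center's own z axis and vertical below 0.06 rad and contact force between the fingers and upper below 0.1 N), for 0.2 s.
3. the lid is held at the mark by the fingers (distance between lid_pointer and mark_tip below 0.014 m and contact force between the fingers and tester above 1 N), for 0.3 s.
At the end, for the whole second after the job is handed in: Fingers hold the still lid within 14 mm (5 deg) of the mark, contact over 1 N, nothing else bearing it. Sheet flat on the lower module within 10 mm, 11 deg; black module upright on it within 12 mm, 11 deg of the lower one; both released, at rest; lower module in its tray (all of step 2 and all of step 3 and horizontal distance between lower_top and tray below 0.012 m and height (world z) of lower_top between 0.028 and 0.036 m and velocity of joint lid between -0.06 and 0.06 rad/s and linear speed of each of upper, sheet below 0.02 m/s and contact force between each of upper, sheet, lower and tester below 0.3 N); the arm keeps its last pose, push and grip.
It fails at once if the green marker is shifted (distance of mark_tip from where it was at the start of the episode above 0.01 m).
It fails at once if another thing on the bench is moved more than 30 mm (distance of any of meter, relay, driver, stripper, tub, mug from where it was at the start of the episode above 0.03 m).
It also fails if it takes over 64 s, if anything falls off the work surface, if the arm or the gripper's body presses on something with over 40 N, if the wrist force passes 120 N, or if a joint passes its speed limit or range.

## Working session

There is one attempt and no reset: what is moved stays moved. The work goes in short steps, Python scripts to look and compute and a tool call to move; the robot and the scene stay as the last step left them, time stands still between calls to the robot, and variables do not carry over. Pictures are saved under pics/ and viewed, and the job is handed in when it is done.

Besides the shell and the picture viewer there is one more tool, called after ">>>" by a JSON object that holds its "api" and its "payload". arm_command: Moves the arm, as the interface text tells. Scaled input: -1 to 1 covers 800 mm each way for a shift and 180 degrees each way for a turn. Its arguments: {"type":"object","properties":{"rows":{"type":"array"}},"required":["rows"]}

```bash
ls; mkdir -p pics; python3 - <<'E'
from plant import status, vision, job
import cv2, numpy as np
s=status.observe(); print({k:np.round(v,3) for k,v in s.items()})
for n in("side","top"):
    p,d=vision.grab_frame(n); cv2.imwrite(f"pics/{n}0.png",p); np.save(f"{n}0.npy",d)
    c=vision.camera_params(n); print(n,c)
E
```

```text
pics
{'time': np.float64(0.0), 'q': array([-1.291,  0.6  , -0.003,  1.6  ,  0.002,  0.943, -0.08 ]), 'joint_vel': array([ 0.001, -0.   , -0.001,  0.   ,  0.   , -0.001, -0.   ]), 'joint_torque': array([ 0.0000e+00, -7.7645e+01,  1.5650e+00, -2.5802e+01,  1.2000e-02,
        9.0000e-03, -0.0000e+00]), 'position': array([0.253, 0.679, 0.241]), 'eef_rot': array([ 2.579e+00,  1.791e+00, -2.000e-03]), 'ft_force': array([ 0.21 ,  0.199, -0.182]), 'ft_torque': array([-0.022, -0.022, -0.031]), 'opening': np.float64(0.085)}
side {'fx': 371.9765479042464, 'fy': 371.9765479042464, 'cx': 317.06262326468243, 'cy': 198.47057997851246, 'R': array([[ 0.84129295, -0.54038751, -0.01440499],
       [-0.28663981, -0.42334059, -0.85943026],
       [ 0.45832716,  0.72716166, -0.51105003]]), 't': array([-0.38971195,  0.23431098,  0.91734259])}
top {'fx': 377.2622174519204, 'fy': 377.2622174519204, 'cx': 319.64507712057474, 'cy': 203.54243704905096, 'R': array([[-0.01623618, -0.99984382, -0.00697954],
       [-0.99730927,  0.01669332, -0.07138312],
       [ 0.07148848,  0.00580177, -0.99742455]]), 't': array([0.06496691, 0.49197227, 1.06253231])}
```

View pics/top0.png

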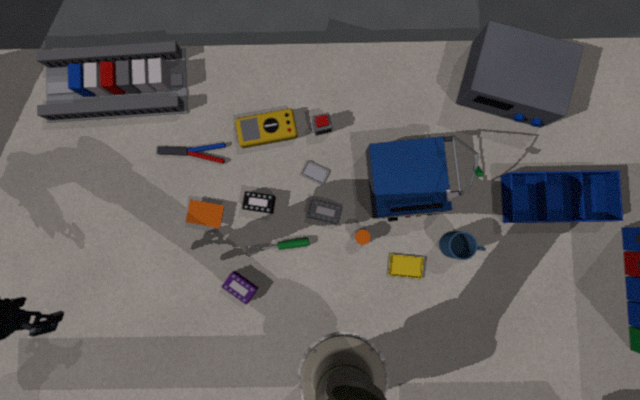

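View pics/side0.png

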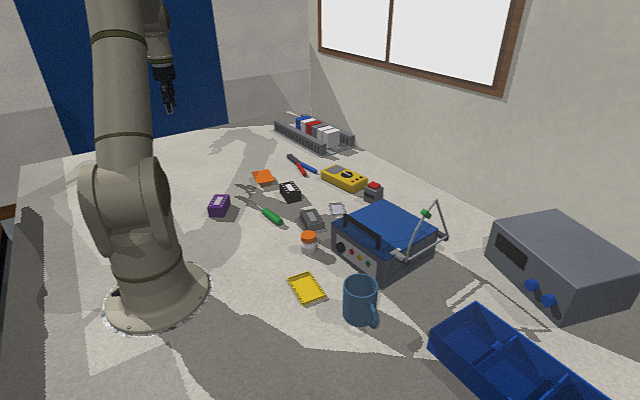

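Candidates (top view): 
- Upper module: black (259,202), purple look-alike (240,287).
- Tray: with grey module (324,211), a pale plate (315,171), yellow (407,265). 
- Sheet: orange (205,213); the jar cap (362,237) is also orange.

I choose black, grey-in-tray and the orange square, and check the choice in a close crop.

```bash
python3 - <<'E'
import cv2
p=cv2.imread("pics/top0.png"); cv2.imwrite("pics/c1.png",cv2.resize(p[140:310,170:360],None,fx=4.2,fy=3.5,interpolation=cv2.INTER_CUBIC)[:600,:800])
cv2.imwrite("pics/c2.png",cv2.resize(p[110:260,350:550],None,fx=4,fy=4,interpolation=cv2.INTER_CUBIC))
p=cv2.imread("pics/side0.png"); cv2.imwrite("pics/c3.png",cv2.resize(p[150:290,240:460],None,fx=3.6,fy=3.6,interpolation=cv2.INTER_CUBIC))
E
```

```text
(no output)
```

View pics/c1.png

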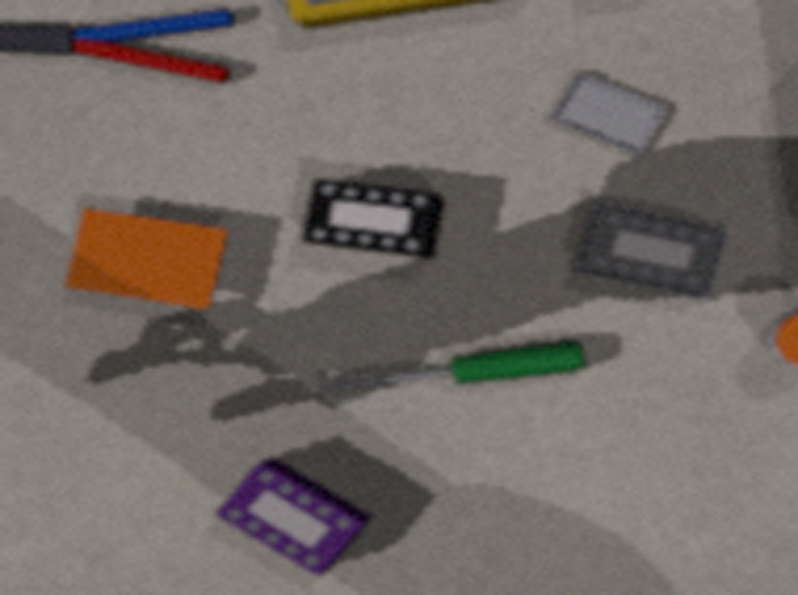

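View pics/c2.png

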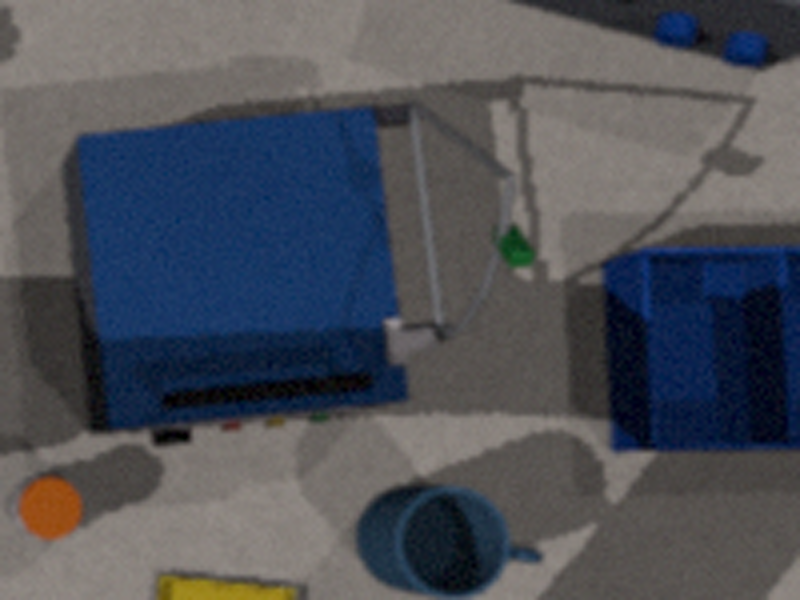

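View pics/c3.png

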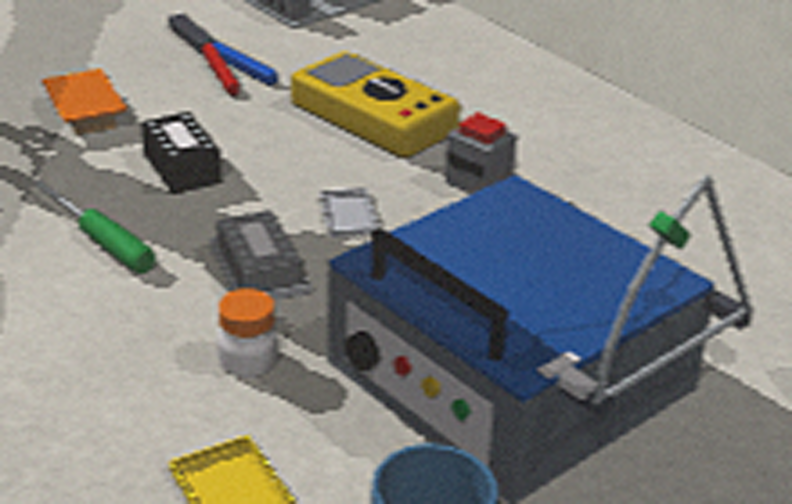

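```bash
cat > h.py <<'E'
import numpy as np, cv2
from plant import status, vision, job
def ray(n,uv,z):
    c=vision.camera_params(n); uv=np.atleast_2d(uv).astype(float); R=c["R"];t=c["t"]
    d=np.c_[(uv[:,0]-c["cx"])/c["fx"],(uv[:,1]-c["cy"])/c["fy"],np.ones(len(uv))]@R
    o=-R.T@t; k=(z-o[2])/d[:,2]; return o+d*k[:,None]
def cloud(n,d):
    c=vision.camera_params(n); v,u=np.mgrid[:400,:640]
    P=np.stack([(u-c["cx"])/c["fx"]*d,(v-c["cy"])/c["fy"]*d,d],-1)
    return (P-c["t"])@c["R"]
def proj(n,X):
    c=vision.camera_params(n); q=np.atleast_2d(X)@c["R"].T+c["t"]
    return np.c_[q[:,0]/q[:,2]*c["fx"]+c["cx"],q[:,1]/q[:,2]*c["fy"]+c["cy"]]
def rect(pts):
    (cx,cy),(w,h),a=cv2.minAreaRect((pts[:,:2]*1000).astype(np.float32))
    if w>h: a+=90; w,h=h,w      # a+90.. => long axis dir
    # a: direction of w(short) axis; long = a+90
    l=(a+90)%180
    return np.round([cx,cy,w,h,l],1)
def maskrect(n,m,box,z):
    x0,y0,x1,y1=box; mm=np.zeros(m.shape,np.uint8); mm[y0:y1,x0:x1]=(m[y0:y1,x0:x1]>0)
    nn,L,S,C=cv2.connectedComponentsWithStats(mm); i=1+np.argmax(S[1:,4]); mm=(L==i).astype(np.uint8)
    cs,_=cv2.findContours(mm,0,cv2.CHAIN_APPROX_NONE); c=max(cs,key=cv2.contourArea)[:,0]
    return c,rect(ray(n,c,z)),C[i],S[i,4]
E
python3 - <<'E'
from h import *
p=cv2.imread("pics/top0.png"); d=np.load("top0.npy"); hsv=cv2.cvtColor(p,cv2.COLOR_BGR2HSV)
W=cloud("top",d)
m=cv2.inRange(hsv,(5,120,60),(20,255,255))
print("sheet",maskrect("top",m,(170,180,240,245),.027)[1:])
z=W[...,2]
for nm,box,lo,hi,zz in (("sheet",(170,180,240,245),.018,.034,.027),("upper",(235,180,285,225),.030,.046,.038),("lower",(295,190,350,235),.025,.04,.032),("tray",(295,190,350,235),.006,.04,.01)):
    x0,y0,x1,y1=box
    mm=((z>lo)&(z<hi)).astype(np.uint8)*255
    r=maskrect("top",mm,box,zz); zs=z[y0:y1,x0:x1]; zs=zs[(zs>lo)&(zs<hi)]; print(nm,r[1:],np.median(zs))
# white panels
g=hsv[...,2]
for nm,box,zz in (("upper",(245,190,275,212),.038),("lower",(312,202,338,220),.032)):
    x0,y0,x1,y1=box; sub=g[y0:y1,x0:x1]; t,_=cv2.threshold(sub,0,255,cv2.THRESH_OTSU); print(nm,t)
    print(maskrect("top",(g>t).astype(np.uint8),box,zz)[1:])
E
```

```text
sheet (array([470.3, 384.3,  66.6, 101.1,  78.5]), array([204.6007326 , 213.26129426]), np.int32(819))
sheet (array([470. , 384.8,  65.6, 100.1,  78.6]), array([204.32883436, 213.33865031]), np.int32(815)) 0.025858223621227593
upper (array([499.7, 230.8,  51.8,  86.5,  80.8]), array([257.7358156 , 201.72340426]), np.int32(564)) 0.03688625815024631
lower (array([470.4,  42.5,  51.4,  85.6,  75. ]), array([324.89642857, 211.07321429]), np.int32(560)) 0.03128240763187491
tray (array([471.3,  43.1,  61.6,  95.6,  74.8]), array([324.8755832 , 211.07309487]), np.int32(643)) 0.030823879460479493
upper 94.0
(array([499.7, 230.9,  19.9,  52. ,  80.9]), array([257.80769231, 201.63846154]), np.int32(130))
lower 81.0
(array([470.6,  42. ,  20.6,  52. ,  75. ]), array([324.90225564, 210.92481203]), np.int32(133))
```

```bash
python3 - <<'E'
from h import *
p=cv2.imread("pics/top0.png"); d=np.load("top0.npy"); hsv=cv2.cvtColor(p,cv2.COLOR_BGR2HSV)
W=cloud("top",d); z=W[...,2]
mm=((z>.09)&(z<.106)).astype(np.uint8)
c,r,_,_=maskrect("top",mm,(355,120,470,222),.098); print("lid",r)
bar=((z>.122)&(z<.15)).astype(np.uint8); r2=maskrect("top",bar,(380,195,460,218),.138);print("bar",r2[1:], z[198:214,390:445][bar[198:214,390:445]>0].max())
g=cv2.inRange(hsv,(50,80,40),(85,255,255)); g[:150]=0;g[190:]=0;g[:,:465]=0;g[:,495:]=0
ys,xs=np.nonzero(g); print("green top",xs.mean(),ys.mean(),len(xs),np.round(np.median(W[g>0],0),4),W[g>0].min(0),W[g>0].max(0))
ps=cv2.imread("pics/side0.png"); ds=np.load("side0.npy"); hs=cv2.cvtColor(ps,cv2.COLOR_BGR2HSV); Ws=cloud("side",ds)
g=cv2.inRange(hs,(50,80,40),(85,255,255)); g[:200]=0;g[225:]=0;g[:,:410]=0;g[:,440:]=0
ys,xs=np.nonzero(g); print("green side",xs.mean(),ys.mean(),len(xs),np.round(np.median(Ws[g>0],0),4),Ws[g>0].min(0),Ws[g>0].max(0))
# white pointer
for n,h,WW,b in (("top",hsv,W,(440,185,465,205)),("side",hs,Ws,(385,245,410,262))):
    x0,y0,x1,y1=b; w=(h[...,1]<40)&(h[...,2]>120); k=np.zeros_like(w); k[y0:y1,x0:x1]=1; w&=k; ys,xs=np.nonzero(w); print("ptr",n,len(xs),np.round(WW[w],3)[:12].tolist())
E
```

```text
lid [ 557.1 -199.8  199.6  230.6   94.7]
bar (array([ 471.2, -190.6,   11.6,  128.1,   94.8]), array([417.04201681, 207.10084034]), np.int32(238)) 0.14035585679836896
green top 478.48275862068965 172.01724137931035 58 [ 0.546  -0.3178  0.2161] [ 0.53720654 -0.32650157  0.20447169] [ 0.56037247 -0.31152029  0.22279447]
green side 425.75 213.09615384615384 52 [ 0.5426 -0.3263  0.2155] [ 0.53462382 -0.32854861  0.1968533 ] [ 0.55700467 -0.3157399   0.22186912]
ptr top 6 [[0.517, -0.281, 0.1], [0.517, -0.284, 0.1], [0.517, -0.286, 0.101], [0.515, -0.282, 0.096], [0.514, -0.283, 0.102], [0.515, -0.286, 0.101]]
ptr side 62 [[0.51, -0.319, 0.136], [0.514, -0.28, 0.1], [0.517, -0.281, 0.099], [0.518, -0.284, 0.101], [0.509, -0.282, 0.1], [0.511, -0.284, 0.101], [0.513, -0.285, 0.101], [0.515, -0.287, 0.101], [0.518, -0.287, 0.099], [0.504, -0.281, 0.099], [0.504, -0.284, 0.101], [0.506, -0.285, 0.101]]
```

```bash
cat >> h.py <<'E'
from scipy.spatial.transform import Rotation as Rr
def go(x,y,z,a):
    """numbers of a row: target world m, tool x heading a deg, tool down"""
    s=status.observe(); R=Rr.from_rotvec(s["eef_rot"]); c,n=np.cos(np.radians(a)),np.sin(np.radians(a))
    T=Rr.from_matrix(np.array([[c,n,0],[n,-c,0],[0,0,-1]]))
    sh=R.inv().apply(np.array([x,y,z])-s["position"])/.8
    tr=(R.inv()*T).as_rotvec()/np.pi
    print(np.round(sh,4).tolist(),np.round(tr,4).tolist(),"dist mm",np.linalg.norm(sh)*800, "t",s["time"])
E
python3 - <<'E'
from h import *
go(.470,.3845,.12,-11.4)
E
```

```text
[-0.25, 0.3826, 0.1523] [0.0003, 0.0003, 0.4498] dist mm 385.3965142245325 t 0.1
```

>>> {"api": "arm_command", "payload": {"rows": [[[-0.25, 0.3826, 0.1523, 0.0003, 0.0003, 0.4498, 1], [-0.25, 0.3826, 0.1523, 0.0003, 0.0003, 0.4498, 1], [-0.25, 0.3826, 0.1523, 0.0003, 0.0003, 0.4498, 1], [-0.25, 0.3826, 0.1523, 0.0003, 0.0003, 0.4498, 1], [-0.25, 0.3826, 0.1523, 0.0003, 0.0003, 0.4498, 1], [-0.25, 0.3826, 0.1523, 0.0003, 0.0003, 0.4498, 1], [-0.25, 0.3826, 0.1523, 0.0003, 0.0003, 0.4498, 1], [-0.25, 0.3826, 0.1523, 0.0003, 0.0003, 0.4498, 1], [-0.25, 0.3826, 0.1523, 0.0003, 0.0003, 0.4498, 1], [-0.25, 0.3826, 0.1523, 0.0003, 0.0003, 0.4498, 1]]]}}

```text
time: 1.1
position: [0.471, 0.3833, 0.1197]
eef_rot: [3.124, -0.325, -0.0]
ft_force: [-0.4, 1.0, 0.2]
opening: 0.0855
```

```bash
python3 - <<'E'
from h import *
p,d=vision.grab_frame("side"); cv2.imwrite("pics/s1.png",p[60:320,150:450].repeat(2,0).repeat(2,1))
go(.470,.3845,.018,-11.4)
E
```

```text
[-0.0005, -0.0002, 0.1273] [-0.0, 0.0001, -0.0026] dist mm 101.83421429901517 t 1.15
```

View pics/s1.png

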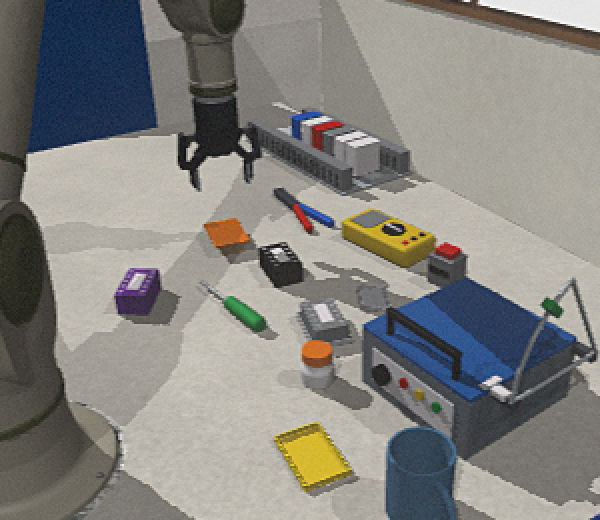

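Gripper open and squarely over the sheet (crop px (225,230)). Descending and closing.

>>> {"api": "arm_command", "payload": {"rows": [[[-0.0005, -0.0002, 0.06, 0, 0, -0.0026, 1], [-0.0005, -0.0002, 0.1, 0, 0, -0.0026, 1], [-0.0005, -0.0002, 0.12, 0, 0, -0.0026, 1], [-0.0005, -0.0002, 0.1345, 0, 0, -0.0026, 1], [-0.0005, -0.0002, 0.1345, 0, 0, -0.0026, 1], [-0.0005, -0.0002, 0.1345, 0, 0, -0.0026, 1]]]}}

```text
time: 1.75
position: [0.4704, 0.3856, 0.0137]
eef_rot: [-3.125, 0.299, -0.002]
ft_force: [-0.3, 0.6, 0.5]
opening: 0.0854
```

>>> {"api": "arm_command", "payload": {"rows": [[[0, 0, 0, 0, 0, 0, 0.3], [0, 0, 0, 0, 0, 0, 0.3], [0, 0, 0, 0, 0, 0, 0.3], [0, 0, 0, 0, 0, 0, 0.3], [0, 0, 0, 0, 0, 0, 0.3], [0, 0, 0, 0, 0, 0, 0.3], [0, 0, 0, 0, 0, 0, 0.3], [0, 0, 0, 0, 0, 0, 0.3]]]}}

```text
time: 2.55
position: [0.4704, 0.3859, 0.0146]
eef_rot: [-3.124, 0.299, -0.002]
ft_force: [-1.4, -0.8, 7.9]
opening: 0.0641
```

```bash
python3 - <<'E'
from h import *
p,d=vision.grab_frame("side"); cv2.imwrite("pics/s2.png",cv2.resize(p[120:220,210:320],None,fx=5,fy=5,interpolation=cv2.INTER_CUBIC))
print(np.round(status.observe()["ft_force"],1))
E
```

```text
[-0.2 -0.5  8.3]
```

View pics/s2.png

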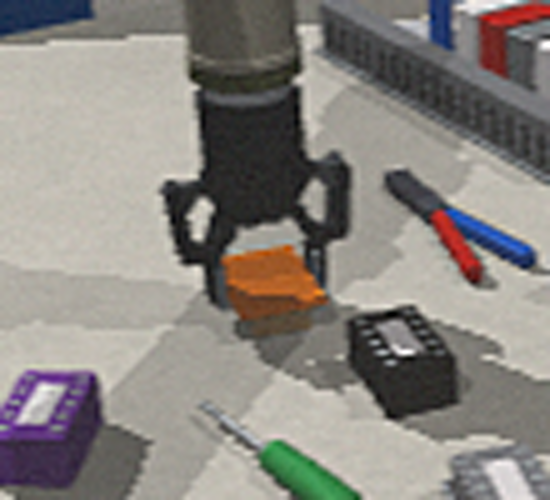

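The sheet is between both pads (crop px (275,280)), flat on the rest. Lift.

>>> {"api": "arm_command", "payload": {"rows": [[[0, 0, -0.02, 0, 0, 0, 0], [0, 0, -0.05, 0, 0, 0, 0], [0, 0, -0.09, 0, 0, 0, 0], [0, 0, -0.12, 0, 0, 0, 0], [0, 0, -0.12, 0, 0, 0, 0], [0, 0, -0.12, 0, 0, 0, 0]]]}}

```text
time: 3.2
position: [0.4699, 0.3858, 0.1104]
eef_rot: [-3.124, 0.299, -0.002]
ft_force: [0.1, -0.2, 0.2]
opening: 0.0644
```

```bash
python3 - <<'E'
from h import *
p,d=vision.grab_frame("side"); cv2.imwrite("pics/s3.png",cv2.resize(p[80:220,210:320],None,fx=5,fy=4,interpolation=cv2.INTER_CUBIC))
hs=cv2.cvtColor(p,cv2.COLOR_BGR2HSV); W=cloud("side",d); m=cv2.inRange(hs,(5,120,60),(20,255,255)); m[200:]=0; P=W[m>0]
print(len(P)); c=np.median(P,0); u,s,v=np.linalg.svd(P-P.mean(0)); print(P.mean(0),v[2],P[:,2].min(),P[:,2].max()); print(status.observe()["position"],status.observe()["opening"],status.observe()["ft_force"])
E
```

```text
388
[1.02739371 0.97731129 0.18760111] [ 0.0434834   0.07903168 -0.99592328] -0.001974483179172436 0.5417074760199765
[0.46954217 0.38546458 0.10941748] 0.06434036390023712 [-0.4716799  -1.01111033 -0.77396794]
```

View pics/s3.png

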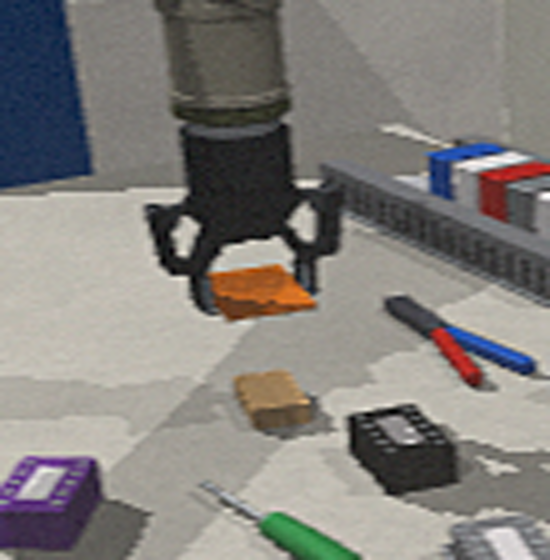

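```bash
python3 - <<'E'
from h import *
for n in ("side","top"):
    p,d=vision.grab_frame(n)
    hs=cv2.cvtColor(p,cv2.COLOR_BGR2HSV); W=cloud(n,d); m=cv2.inRange(hs,(5,120,60),(20,255,255))>0
    m&=(np.abs(W[...,0]-.47)<.06)&(np.abs(W[...,1]-.385)<.08)&(W[...,2]>.08); P=W[m]
    if len(P)<30: print(n,len(P)); continue
    A=np.c_[P[:,:2]-[.47,.385],np.ones(len(P))]; k,*_=np.linalg.lstsq(A,P[:,2],rcond=None); print(n,len(P),"slopes,z",k,"res",np.std(A@k-P[:,2]),P.min(0),P.max(0))
go(.4707,.0425,.11,-15)
E
```

```text
side 206 slopes,z [-0.02185979  0.00714604  0.12268365] res 0.0022288459430841057 [0.42658182 0.32837907 0.11776077] [0.50392177 0.43634743 0.14161442]
top 504 slopes,z [ 0.00972133 -0.06270482  0.12017131] res 0.012538487767609045 [0.43220996 0.3299821  0.11391549] [0.50044417 0.39113758 0.23047454]
[0.0829, 0.4201, -0.0023] [-0.0001, 0.0002, 0.0226] dist mm 342.59668662024984 t 3.35
```

```bash
python3 - <<'E'
from h import *
go(.4708,.0438,.08,-15)
E
```

```text
[0.0827, 0.4185, 0.0352] [-0.0001, 0.0002, 0.0226] dist mm 342.46990053208293 t 3.35
```

>>> {"api": "arm_command", "payload": {"rows": [[[0.018, 0.09, 0, 0, 0, 0.005, 0], [0.032, 0.14, 0, 0, 0, 0.01, 0], [0.042, 0.19, 0, 0, 0, 0.015, 0], [0.052, 0.24, 0, 0, 0, 0.02, 0], [0.062, 0.29, 0, 0, 0, 0.0226, 0], [0.072, 0.34, 0, 0, 0, 0.0226, 0], [0.08, 0.39, 0.0, 0, 0, 0.0226, 0], [0.0827, 0.4185, 0.02, 0, 0, 0.0226, 0], [0.0827, 0.4185, 0.0352, 0, 0, 0.0226, 0], [0.0827, 0.4185, 0.0352, 0, 0, 0.0226, 0]]]}}

```text
time: 4.35
position: [0.4703, 0.0428, 0.0787]
eef_rot: [-3.114, 0.414, 0.005]
ft_force: [-0.0, -0.3, -0.7]
opening: 0.0642
```

```bash
python3 - <<'E'
from h import *
p,d=vision.grab_frame("side"); cv2.imwrite("pics/s4.png",cv2.resize(p[120:270,240:400],None,fx=4,fy=4,interpolation=cv2.INTER_CUBIC))
go(.4708,.0438,.0255,-15)
for n in ("side","top"):
    p,d=vision.grab_frame(n)
    hs=cv2.cvtColor(p,cv2.COLOR_BGR2HSV); W=cloud(n,d); m=cv2.inRange(hs,(5,120,40),(20,255,255))>0
    m&=(np.abs(W[...,0]-.47)<.06)&(np.abs(W[...,1]-.043)<.08)&(W[...,2]>.07)&(W[...,2]<.11); P=W[m]
    if len(P)<30: print(n,len(P)); continue
    A=np.c_[P[:,:2]-[.47,.043],np.ones(len(P))]; k,*_=np.linalg.lstsq(A,P[:,2],rcond=None); print(n,len(P),"slopes,z",k,P.min(0),P.max(0),rect(P))
E
```

```text
[0.0003, -0.0002, 0.0673] [-0.0001, 0.0007, -0.0003] dist mm 53.878558200314764 t 4.4
side 363 slopes,z [0.00251545 0.00099065 0.09219689] [ 0.4261916  -0.01369923  0.08759634] [0.50871972 0.08871761 0.10534504] [469.7  40.7  66.2 105.4  71. ]
top 0
```

View pics/s4.png

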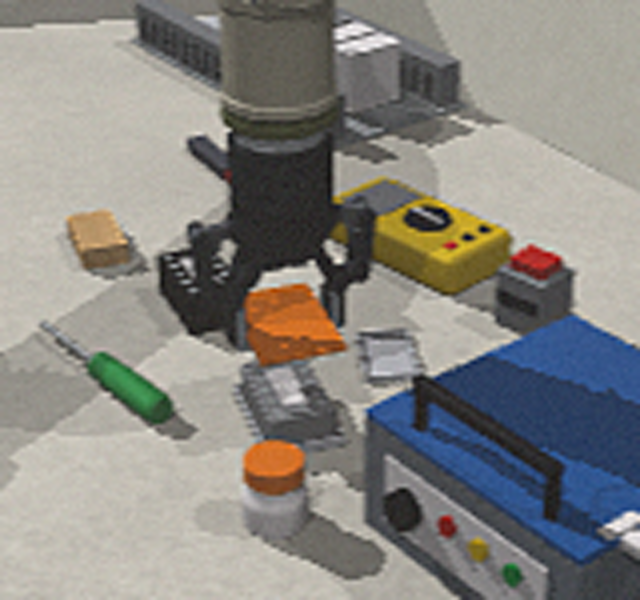

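Sheet held flat above the grey module (crop px (295,325) over (290,395)). Lower it.

>>> {"api": "arm_command", "payload": {"rows": [[[0.0003, -0.0002, 0.03, 0, 0.0007, 0, 0], [0.0003, -0.0002, 0.05, 0, 0.0007, 0, 0], [0.0003, -0.0002, 0.06, 0, 0.0007, 0, 0], [0.0003, -0.0002, 0.0665, 0, 0.0007, 0, 0], [0.0003, -0.0002, 0.067, 0, 0.0007, 0, 0], [0.0003, -0.0002, 0.067, 0, 0.0007, 0, 0]]]}}

```text
time: 5.1
position: [0.4718, 0.0444, 0.0271]
eef_rot: [-3.114, 0.41, -0.004]
ft_force: [-0.1, 0.6, 0.1]
opening: 0.0645
```

>>> {"api": "arm_command", "payload": {"rows": [[[0, 0, 0.0012, 0, 0, 0, 0], [0, 0, 0.0024, 0, 0, 0, 0], [0, 0, 0.0024, 0, 0, 0, 0], [0, 0, 0.0024, 0, 0, 0, 0]]]}}

```text
time: 5.5
position: [0.4716, 0.0442, 0.0249]
eef_rot: [-3.114, 0.41, -0.004]
ft_force: [-0.4, 0.3, -0.6]
opening: 0.064
```

Release slowly, then retreat up.

>>> {"api": "arm_command", "payload": {"rows": [[[0, 0, 0.0, 0, 0, 0, 0.55], [0, 0, 0.0, 0, 0, 0, 0.65], [0, 0, 0, 0, 0, 0, 0.8], [0, 0, 0, 0, 0, 0, 1], [0, 0, 0, 0, 0, 0, 1], [0, 0, 0, 0, 0, 0, 1], [0, 0, 0, 0, 0, 0, 1]]]}}

```text
time: 6.2
position: [0.4716, 0.0442, 0.0248]
eef_rot: [-3.114, 0.41, -0.004]
ft_force: [-0.3, 0.1, 0.3]
opening: 0.0858
```

>>> {"api": "arm_command", "payload": {"rows": [[[0, 0, -0.02, 0, 0, 0, 1], [0, 0, -0.06, 0, 0, 0, 1], [0, 0, -0.12, 0, 0, 0, 1], [-0.05, -0.05, -0.14, 0, 0, 0, 1], [-0.05, -0.11, -0.14, 0, 0, 0, 1], [-0.05, -0.17, -0.14, 0, 0, 0, 1], [-0.05, -0.24, -0.14, 0, 0, 0, 1], [-0.05, -0.3, -0.14, 0, 0, 0, 1], [-0.05, -0.36, -0.14, 0, 0, 0, 1], [-0.05, -0.4, -0.14, 0, 0, 0, 1]]]}}

```text
time: 7.2
position: [0.5153, 0.3675, 0.1369]
eef_rot: [-3.113, 0.406, -0.004]
ft_force: [0.6, -0.2, -0.3]
opening: 0.0849
```

```bash
python3 - <<'E'
from h import *
p,d=vision.grab_frame("top"); cv2.imwrite("pics/t5.png",cv2.resize(p[140:290,180:380],None,fx=4,fy=4,interpolation=cv2.INTER_CUBIC))
hsv=cv2.cvtColor(p,cv2.COLOR_BGR2HSV); W=cloud("top",d); z=W[...,2]
m=cv2.inRange(hsv,(5,120,30),(20,255,255))
print("sheet",maskrect("top",m,(290,185,352,240),.037)[1:])
for nm,box,lo,hi,zz in (("sheet",(290,185,352,240),.030,.05,.037),("upper",(235,180,285,225),.030,.046,.038),("tray",(285,180,355,240),.004,.022,.01)):
    mm=((z>lo)&(z<hi)).astype(np.uint8)*255
    x0,y0,x1,y1=box; zs=z[y0:y1,x0:x1]; zs=zs[(zs>lo)&(zs<hi)]
    print(nm,maskrect("top",mm,box,zz)[1:],np.median(zs))
    if nm=="sheet":
        k=np.zeros_like(m);k[y0:y1,x0:x1]=1;P=W[(k>0)&(m>0)];A=np.c_[P[:,:2]-P[:,:2].mean(0),np.ones(len(P))];print(np.linalg.lstsq(A,P[:,2],rcond=None)[0])
p,d=vision.grab_frame("side"); cv2.imwrite("pics/s5.png",cv2.resize(p[150:270,260:380],None,fx=5,fy=5,interpolation=cv2.INTER_CUBIC))
E
```

```text
sheet (array([471.9,  43.5,  66.2, 100.2,  75. ]), array([324.49227111, 210.55648038]), np.int32(841))
sheet (array([471.6,  43.8,  65.5,  99.6,  75. ]), array([324.2746988 , 210.58674699]), np.int32(830)) 0.036178505409922325
[-0.55368883  0.13405501  0.03939145]
upper (array([499.8, 230.9,  51.8,  86.3,  80.9]), array([257.6332737 , 201.68694097]), np.int32(559)) 0.03709334459189755
tray (array([395.5, 116.2,   5.7,  48.7,  89.1]), array([300.6 , 238.28]), np.int32(25)) 0.006729796617411483
```

View pics/t5.png

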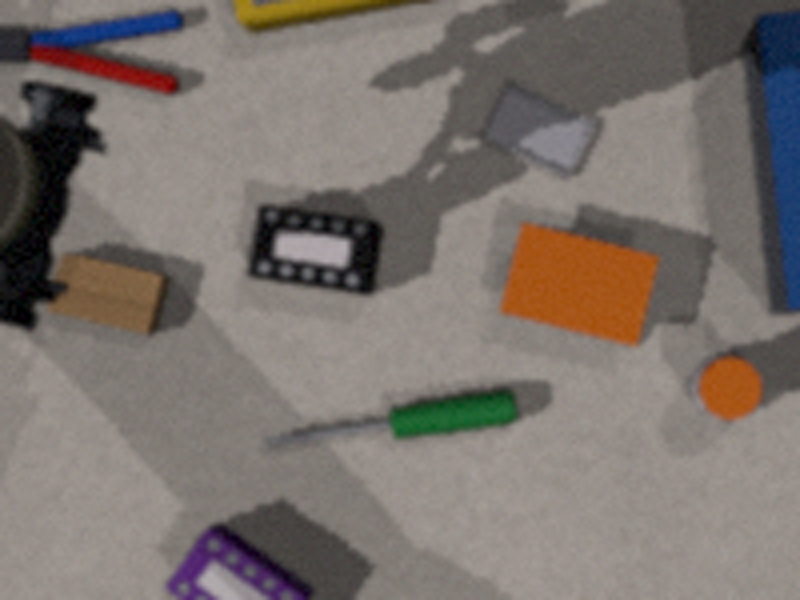

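View pics/s5.png

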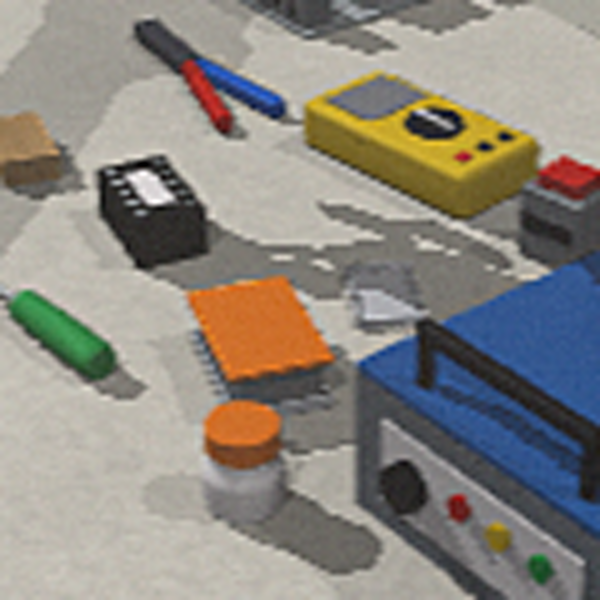

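Sheet is flat on the grey module: centre (472,43.6), at 75.0°, against module (470.5,42.2), 75.0°. Now the black module.

```bash
python3 - <<'E'
from h import *
go(.4998,.2309,.09,-9.2)
E
```

```text
[0.0251, 0.1735, 0.0574] [-0.0012, -0.0008, -0.0301] dist mm 147.54466288014012 t 7.3
```

>>> {"api": "arm_command", "payload": {"rows": [[[0.0251, 0.1735, 0.0, -0.0012, -0.0008, -0.0301, 1], [0.0251, 0.1735, 0.0, -0.0012, -0.0008, -0.0301, 1], [0.0251, 0.1735, 0.0, -0.0012, -0.0008, -0.0301, 1], [0.0251, 0.1735, 0.0574, -0.0012, -0.0008, -0.0301, 1], [0.0251, 0.1735, 0.0574, -0.0012, -0.0008, -0.0301, 1], [0.0251, 0.1735, 0.0574, -0.0012, -0.0008, -0.0301, 1]]]}}

```text
time: 7.9
position: [0.4986, 0.2241, 0.0909]
eef_rot: [3.127, -0.263, -0.004]
ft_force: [0.6, 1.1, 0.5]
opening: 0.0855
```

```bash
python3 - <<'E'
from h import *
go(.4998,.2309,.0155,-9.2)
E
```

```text
[0.0003, -0.009, 0.0943] [0.0012, 0.0007, -0.0022] dist mm 75.75687727054246 t 7.9
```

>>> {"api": "arm_command", "payload": {"rows": [[[0, 0, 0, 0, 0, 0, 1], [0, 0, 0, 0, 0, 0, 1]]]}}

```text
time: 8.1
position: [0.4996, 0.2254, 0.0923]
eef_rot: [3.129, -0.26, 0.001]
ft_force: [0.6, 0.9, -0.4]
opening: 0.0854
```

```bash
python3 - <<'E'
from h import *
print(status.observe()["position"])
go(.4998,.2309,.0155,-9.2)
E
```

```text
[0.49955861 0.2254186  0.09226483]
[-0.0009, -0.0069, 0.0959] [0.0004, -0.0003, -0.0017] dist mm 76.96065804728747 t 8.1
```

>>> {"api": "arm_command", "payload": {"rows": [[[-0.0009, -0.0069, 0.0, 0, 0, -0.0017, 1], [-0.0009, -0.0069, 0.03, 0, 0, -0.0017, 1], [-0.0009, -0.0069, 0.06, 0, 0, -0.0017, 1], [-0.0009, -0.0069, 0.08, 0, 0, -0.0017, 1], [-0.0009, -0.0069, 0.095, 0, 0, -0.0017, 1], [-0.0009, -0.0069, 0.095, 0, 0, -0.0017, 1], [-0.0009, -0.0069, 0.095, 0, 0, -0.0017, 1]]]}}

```text
time: 8.8
position: [0.4994, 0.23, 0.0154]
eef_rot: [3.129, -0.254, -0.001]
ft_force: [-0.1, 0.0, 0.3]
opening: 0.0856
```

>>> {"api": "arm_command", "payload": {"rows": [[[0, 0, 0, 0, 0, 0, 0], [0, 0, 0, 0, 0, 0, 0], [0, 0, 0, 0, 0, 0, 0], [0, 0, 0, 0, 0, 0, 0], [0, 0, 0, 0, 0, 0, 0], [0, 0, 0, 0, 0, 0, 0], [0, 0, 0, 0, 0, 0, 0], [0, 0, 0, 0, 0, 0, 0]]]}}

```text
time: 9.6
position: [0.4995, 0.2299, 0.0159]
eef_rot: [3.13, -0.254, 0.0]
ft_force: [0.3, -0.1, 7.2]
opening: 0.0512
```

>>> {"api": "arm_command", "payload": {"rows": [[[0, 0, -0.02, 0, 0, 0, -0.3], [0, 0, -0.06, 0, 0, 0, -0.3], [0, 0, -0.11, 0, 0, 0, -0.3], [0, 0, -0.13, 0, 0, 0, -0.3], [0, 0, -0.13, 0, 0, 0, -0.3], [0, 0, -0.13, 0, 0, 0, -0.3], [0, 0, -0.13, 0, 0, 0, -0.3]]]}}

```text
time: 10.3
position: [0.4986, 0.2298, 0.1179]
eef_rot: [3.128, -0.254, -0.003]
ft_force: [0.5, -0.2, -2.0]
opening: 0.0511
```

```bash
python3 - <<'E'
from h import *
p,d=vision.grab_frame("side"); cv2.imwrite("pics/s6.png",cv2.resize(p[80:250,230:380],None,fx=4,fy=3.5,interpolation=cv2.INTER_CUBIC))
go(.4714,.0418,.10,-15)
E
```

```text
[0.0043, 0.2372, 0.0231] [0.0013, 0.0006, 0.0318] dist mm 190.7155894480768 t 10.35
```

View pics/s6.png

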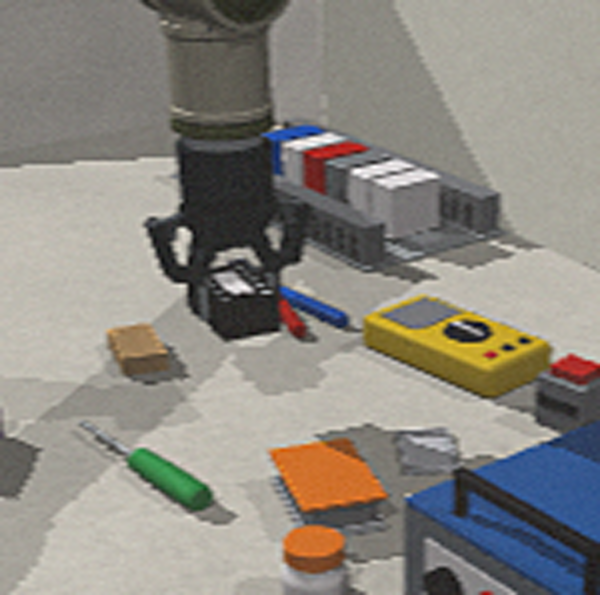

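Module held level (crop px (240,300)). Move above the sheet.

>>> {"api": "arm_command", "payload": {"rows": [[[0.001, 0.04, 0, 0, 0, 0.007, -0.3], [0.002, 0.09, 0, 0, 0, 0.015, -0.3], [0.003, 0.14, 0, 0, 0, 0.025, -0.3], [0.004, 0.19, 0.0, 0, 0, 0.0318, -0.3], [0.0043, 0.22, 0.0, 0.0013, 0.0006, 0.0318, -0.3], [0.0043, 0.2372, 0.01, 0.0013, 0.0006, 0.0318, -0.3], [0.0043, 0.2372, 0.0231, 0.0013, 0.0006, 0.0318, -0.3], [0.0043, 0.2372, 0.0231, 0.0013, 0.0006, 0.0318, -0.3], [0.0043, 0.2372, 0.0231, 0.0013, 0.0006, 0.0318, -0.3], [0.0043, 0.2372, 0.0231, 0.0013, 0.0006, 0.0318, -0.3]]]}}

```text
time: 11.35
position: [0.4722, 0.0431, 0.1008]
eef_rot: [-3.114, 0.408, -0.002]
ft_force: [-0.1, -0.2, -1.9]
opening: 0.0509
```

```bash
python3 - <<'E'
from h import *
go(.4714,.0418,.056,-15)
E
```

```text
[-0.0007, 0.0019, 0.056] [-0.0005, -0.0004, 0.0005] dist mm 44.8564032392416 t 11.35
```

>>> {"api": "arm_command", "payload": {"rows": [[[-0.0007, 0.0019, 0.02, 0, 0, 0.0005, -0.3], [-0.0007, 0.0019, 0.04, 0, 0, 0.0005, -0.3], [-0.0007, 0.0019, 0.05, 0, 0, 0.0005, -0.3], [-0.0007, 0.0019, 0.056, 0, 0, 0.0005, -0.3], [-0.0007, 0.0019, 0.056, 0, 0, 0.0005, -0.3], [-0.0007, 0.0019, 0.056, 0, 0, 0.0005, -0.3], [-0.0007, 0.0019, 0.056, 0, 0, 0.0005, -0.3]]]}}

```text
time: 12.05
position: [0.4715, 0.0409, 0.0567]
eef_rot: [-3.113, 0.412, -0.004]
ft_force: [0.4, 1.1, -1.5]
opening: 0.0513
```

>>> {"api": "arm_command", "payload": {"rows": [[[0, -0.0012, 0.0015, 0, 0, 0, -0.3], [0, -0.0012, 0.003, 0, 0, 0, -0.3], [0, -0.0012, 0.004, 0, 0, 0, -0.3], [0, -0.0012, 0.004, 0, 0, 0, -0.3], [0, -0.0012, 0.004, 0, 0, 0, -0.3]]]}}

```text
time: 12.55
position: [0.4716, 0.0418, 0.0531]
eef_rot: [-3.113, 0.412, -0.003]
ft_force: [0.2, 0.7, -0.0]
opening: 0.051
```

>>> {"api": "arm_command", "payload": {"rows": [[[0, 0, 0, 0, 0, 0, 0.3], [0, 0, 0, 0, 0, 0, 0.4], [0, 0, 0, 0, 0, 0, 0.6], [0, 0, 0, 0, 0, 0, 0.8], [0, 0, 0, 0, 0, 0, 0.9], [0, 0, 0, 0, 0, 0, 0.9], [0, 0, 0, 0, 0, 0, 0.9]]]}}

```text
time: 13.25
position: [0.4715, 0.0417, 0.053]
eef_rot: [-3.113, 0.412, -0.003]
ft_force: [0.9, -0.7, 0.8]
opening: 0.0809
```

>>> {"api": "arm_command", "payload": {"rows": [[[0, 0, -0.02, 0, 0, 0, 0.9], [0, 0, -0.06, 0, 0, 0, 0.9], [0, 0, -0.12, 0, 0, 0, 0.9], [0, 0, -0.18, 0, 0, 0, 0.9], [0, 0.0, -0.24, 0, 0, 0, 0.9], [0, 0.05, -0.24, 0, 0, 0, 0.9], [0, 0.11, -0.24, 0, 0, 0, 0.9], [0, 0.17, -0.24, 0, 0, 0, 0.9], [0, 0.23, -0.24, 0, 0, 0, 0.9], [0, 0.27, -0.24, 0, 0, 0, 0.9]]]}}

```text
time: 14.25
position: [0.4134, -0.1697, 0.245]
eef_rot: [-3.113, 0.416, -0.004]
ft_force: [0.5, -0.1, 0.5]
opening: 0.0813
```

```bash
python3 - <<'E'
from h import *
p,d=vision.grab_frame("top"); cv2.imwrite("pics/t7.png",cv2.resize(p[110:260,290:490],None,fx=4,fy=4,interpolation=cv2.INTER_CUBIC))
W=cloud("top",d); z=W[...,2]
for nm,box,lo,hi,zz in (("upper",(290,180,355,238),.062,.09,.075),("sheet",(290,180,352,238),.030,.09,.037)):
    mm=((z>lo)&(z<hi)).astype(np.uint8)*255
    print(nm,maskrect("top",mm,box,zz)[1:], np.median(z[box[1]:box[3],box[0]:box[2]][mm[box[1]:box[3],box[0]:box[2]]>0]))
p,d=vision.grab_frame("side"); cv2.imwrite("pics/s7.png",cv2.resize(p[150:290,260:460],None,fx=4,fy=4,interpolation=cv2.INTER_CUBIC))
print(status.observe()["position"])
E
```

```text
upper (array([471.8,  43.5,  52. ,  85.4,  75. ]), array([324.52873563, 209.75369458]), np.int32(609)) 0.07411486434653775
sheet (array([471.6,  43.8,  65.5,  99.6,  75. ]), array([324.25120773, 210.5615942 ]), np.int32(828)) 0.07319392250118137
[ 0.41325509 -0.17094224  0.24506455]
```

View pics/s7.png

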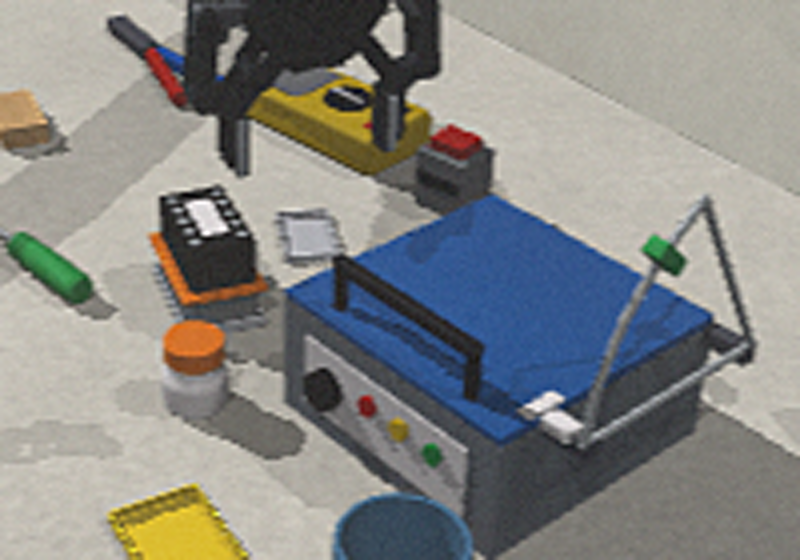

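View pics/t7.png

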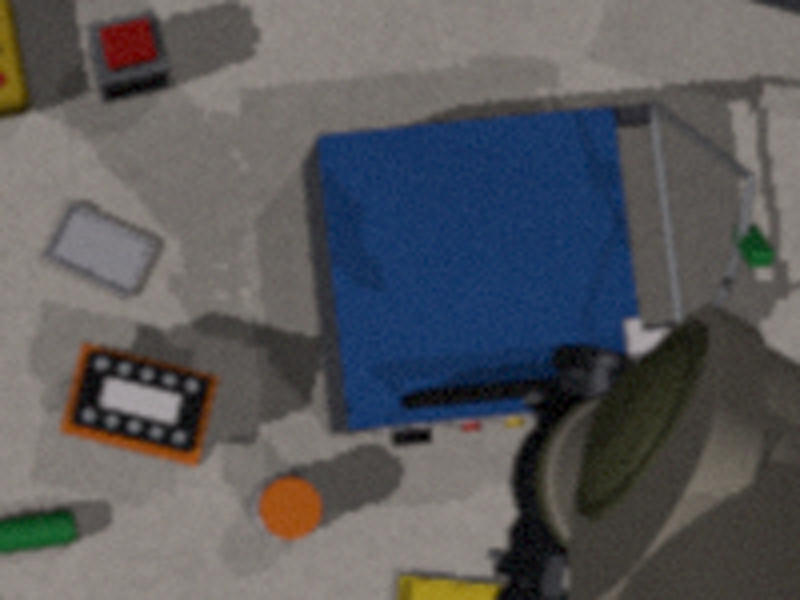

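Stack is good: black module at (471.8,43.5), 75.0°, top at 74–75 mm. Now the lid bar, measured at (471,-191), heading of box x 4.7°.

```bash
python3 - <<'E'
from h import *
go(.470,-.1756,.19,4.7)
E
```

```text
[0.0697, -0.0133, 0.069] [-0.0, -0.0008, -0.1121] dist mm 79.20722241298863 t 14.35
```

>>> {"api": "arm_command", "payload": {"rows": [[[0.0697, -0.0133, 0.03, 0, -0.0008, -0.1121, 0.5], [0.0697, -0.0133, 0.05, 0, -0.0008, -0.1121, 0.5], [0.0697, -0.0133, 0.069, 0, -0.0008, -0.1121, 0.5], [0.0697, -0.0133, 0.069, 0, -0.0008, -0.1121, 0.5], [0.0697, -0.0133, 0.069, 0, -0.0008, -0.1121, 0.5], [0.0697, -0.0133, 0.069, 0, -0.0008, -0.1121, 0.5]]]}}

```text
time: 14.95
position: [0.4717, -0.171, 0.1904]
eef_rot: [-3.137, -0.137, -0.001]
ft_force: [0.3, 0.2, 0.9]
opening: 0.0641
```

```bash
python3 - <<'E'
from h import *
p,d=vision.grab_frame("side"); cv2.imwrite("pics/s8.png",cv2.resize(p[130:290,300:460],None,fx=3.75,fy=3.75,interpolation=cv2.INTER_CUBIC))
go(.470,-.1756,.130,4.7)
E
```

```text
[-0.0028, 0.0056, 0.0756] [-0.0003, -0.0002, 0.0018] dist mm 60.67696118337813 t 15.0
```

View pics/s8.png

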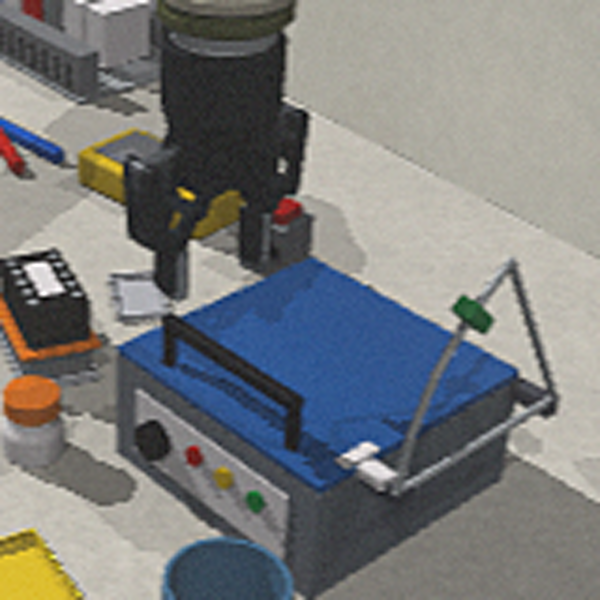

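Gripper straddles above the bar (crop px (230,355)). Descend and close.

>>> {"api": "arm_command", "payload": {"rows": [[[-0.0028, 0.0056, 0.03, 0, 0, 0.0018, 0.5], [-0.0028, 0.0056, 0.05, 0, 0, 0.0018, 0.5], [-0.0028, 0.0056, 0.065, 0, 0, 0.0018, 0.5], [-0.0028, 0.0056, 0.0756, 0, 0, 0.0018, 0.5], [-0.0028, 0.0056, 0.0756, 0, 0, 0.0018, 0.5], [-0.0028, 0.0056, 0.0756, 0, 0, 0.0018, 0.5]]]}}

```text
time: 15.6
position: [0.4699, -0.1758, 0.1295]
eef_rot: [-3.138, -0.13, 0.0]
ft_force: [0.5, 0.4, 1.1]
opening: 0.0639
```

>>> {"api": "arm_command", "payload": {"rows": [[[0, 0, 0, 0, 0, 0, -0.3], [0, 0, 0, 0, 0, 0, -0.6], [0, 0, 0, 0, 0, 0, -1], [0, 0, 0, 0, 0, 0, -1], [0, 0, 0, 0, 0, 0, -1], [0, 0, 0, 0, 0, 0, -1], [0, 0, 0, 0, 0, 0, -1], [0, 0, 0, 0, 0, 0, -1], [0, 0, 0, 0, 0, 0, -1], [0, 0, 0, 0, 0, 0, -1]]]}}

```text
time: 16.6
position: [0.4701, -0.1758, 0.1292]
eef_rot: [-3.138, -0.131, -0.0]
ft_force: [2.0, 0.6, 3.6]
opening: 0.0096
```

```bash
python3 - <<'E'
import numpy as np
for t in np.arange(.04,.84,.04):
    x=185-185*np.cos(t)+42*np.sin(t); z=185*np.sin(t)+42*np.cos(t)-42
    print(round(t,2),round(x/800,4),round(-z/800,4))
E
```

```text
0.04 0.0023 -0.0092
0.08 0.0049 -0.0183
0.12 0.0079 -0.0273
0.16 0.0113 -0.0362
0.2 0.015 -0.0449
0.24 0.0191 -0.0535
0.28 0.0235 -0.0619
0.32 0.0283 -0.0701
0.36 0.0333 -0.0781
0.4 0.0387 -0.0859
0.44 0.0444 -0.0935
0.48 0.0504 -0.1009
0.52 0.0567 -0.108
0.56 0.0632 -0.1148
0.6 0.07 -0.1214
0.64 0.0771 -0.1277
0.68 0.0844 -0.1337
0.72 0.092 -0.1395
0.76 0.0998 -0.1449
0.8 0.1078 -0.15
```

Start with a lift to 0.4 rad.

>>> {"api": "arm_command", "payload": {"rows": [[[0.0023, 0, -0.0092, 0, 0, 0, -1], [0.0049, 0, -0.0183, 0, 0, 0, -1], [0.0079, 0, -0.0273, 0, 0, 0, -1], [0.0113, 0, -0.0362, 0, 0, 0, -1], [0.015, 0, -0.0449, 0, 0, 0, -1], [0.0191, 0, -0.0535, 0, 0, 0, -1], [0.0235, 0, -0.0619, 0, 0, 0, -1], [0.0283, 0, -0.0701, 0, 0, 0, -1], [0.0333, 0, -0.0781, 0, 0, 0, -1], [0.0387, 0, -0.0859, 0, 0, 0, -1]]]}}

```text
time: 17.6
position: [0.4992, -0.1733, 0.198]
eef_rot: [-3.137, -0.13, 0.006]
ft_force: [-6.2, -1.6, -2.3]
opening: 0.0098
```

```bash
python3 - <<'E'
from h import *
p,d=vision.grab_frame("side"); cv2.imwrite("pics/s9.png",cv2.resize(p[130:290,300:460],None,fx=3.75,fy=3.75,interpolation=cv2.INTER_CUBIC))
s=status.observe(); print(s["position"],s["ft_force"],s["opening"])
E
```

```text
[ 0.49974641 -0.17333183  0.19887334] [-7.41414315 -2.06419549 -0.17374695] 0.009571784418784618
```

View pics/s9.png

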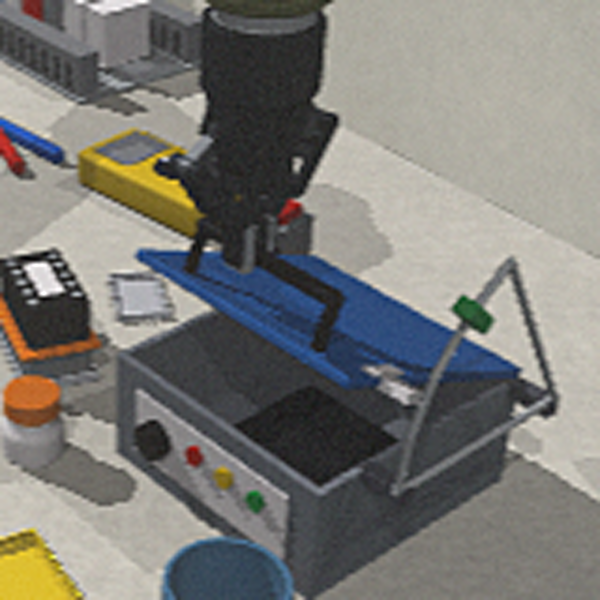

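>>> {"api": "arm_command", "payload": {"rows": [[[0.005, 0, -0.0076, 0, 0, 0, -1], [0.0105, 0, -0.015, 0, 0, 0, -1], [0.0165, 0, -0.0221, 0, 0, 0, -1], [0.0225, 0, -0.0289, 0, 0, 0, -1], [0.0293, 0, -0.0355, 0, 0, 0, -1], [0.0364, 0, -0.0418, 0, 0, 0, -1], [0.0437, 0, -0.0478, 0, 0, 0, -1], [0.0437, 0, -0.0478, 0, 0, 0, -1], [0.0437, 0, -0.0478, 0, 0, 0, -1]]]}}

```text
time: 18.55
position: [0.5329, -0.1706, 0.2366]
eef_rot: [-3.136, -0.129, 0.008]
ft_force: [-12.6, -1.4, 5.8]
opening: 0.0094
```

```bash
cat > lid.py <<'E'
from h import *
import sys
n0=sys.argv[1]
s=status.observe(); print(s["position"],s["ft_force"],s["opening"],s["time"])
Hc=np.array([.6556,-.1754,.09]); a=np.radians(4.7); bx=np.array([np.cos(a),np.sin(a),0]); by=np.array([-np.sin(a),np.cos(a),0])
for n in ("side","top"):
    p,d=vision.grab_frame(n); W=cloud(n,d)-Hc; u=-(W@bx); v=W@by; w=W[...,2]; hs=cv2.cvtColor(p,cv2.COLOR_BGR2HSV)
    g=(cv2.inRange(hs,(50,80,40),(85,255,255))>0)&(v<-.1)&(v>-.18)&(w>.04)&(u>.05)&(u<.2)
    wh=(hs[...,1]<50)&(hs[...,2]>110)&(v<-.095)&(v>-.135)&(u>.06)&(u<.2)&(w>.02)&(w<.2)
    bl=(cv2.inRange(hs,(100,120,30),(125,255,255))>0)&(np.abs(v)<.095)&(u>.01)&(u<.2)&(w>.005)&(w<.22)
    for k,m in (("green",g),("white",wh)):
        if m.sum()<3: print(n,k,m.sum()); continue
        print(n,k,m.sum(),"u,w,v",np.round([np.median(u[m]),np.median(w[m]),np.median(v[m])],4),"r",np.round(np.median(np.hypot(u,w)[m]),4),"ang",np.round(np.percentile(np.arctan2(w,u)[m],[10,50,90]),3),"r",np.round(np.percentile(np.hypot(u,w)[m],[5,95]),3))
    if bl.sum()>50:
        f=cv2.fitLine(np.c_[u[bl],w[bl]].astype(np.float32),cv2.DIST_HUBER,0,.01,.01).ravel(); print(n,"lid",bl.sum(),np.arctan(f[1]/f[0]))
    b=(130,300) if n=="side" else (110,360)
    cv2.imwrite(f"pics/{n0}{n}.png",cv2.resize(p[b[0]:b[0]+150,b[1]:b[1]+200],None,fx=4,fy=4,interpolation=cv2.INTER_CUBIC))
E
python3 lid.py l1
```

```text
[ 0.53291789 -0.17062955  0.23661328] [-12.55981717  -1.38809354   5.81720705] 0.009377376861943594 18.55
side green 54 u,w,v [ 0.1255  0.1251 -0.1415] r 0.1784 ang [0.758 0.782 0.809] r [0.16  0.182]
side white 116 u,w,v [ 0.1298  0.1043 -0.131 ] r 0.1624 ang [0.389 0.683 1.007] r [0.148 0.169]
side lid 216 0.5797099
top green 0
top white 0
top lid 1990 0.6429471
```

View pics/l1side.png

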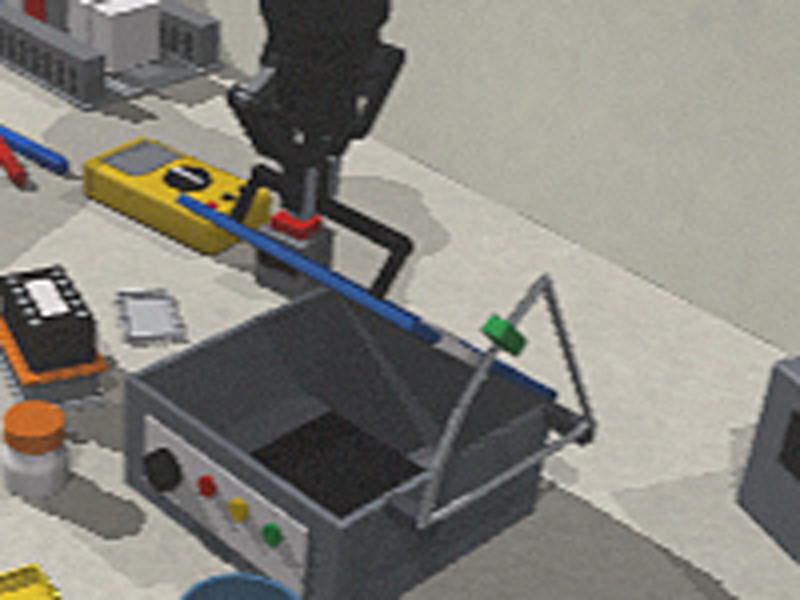

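View pics/l1top.png

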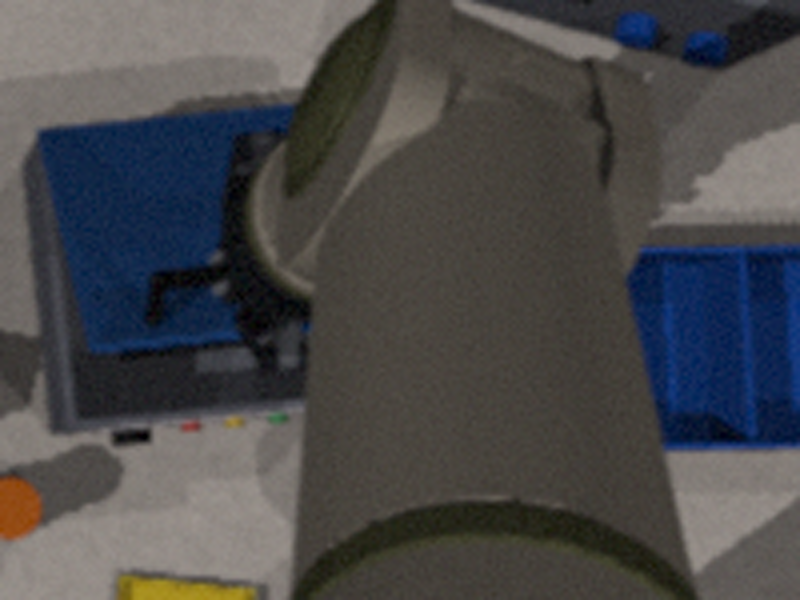

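```bash
cat > ptr.py <<'E'
from h import *
import sys
Hc=np.array([.6556,-.1754,.09]); a=np.radians(4.7); bx=np.array([np.cos(a),np.sin(a),0]); by=np.array([-np.sin(a),np.cos(a),0])
def an(p,d,n,lab):
    W=cloud(n,d)-Hc; u=-(W@bx); v=W@by; w=W[...,2]; hs=cv2.cvtColor(p,cv2.COLOR_BGR2HSV)
    wh=(hs[...,1]<60)&(hs[...,2]>110)&(v<-.098)&(v>-.123)&(np.hypot(u,w)>.13)&(np.hypot(u,w)<.185)&(w>0.0)
    L=cv2.connectedComponentsWithStats(wh.astype(np.uint8))
    for i in range(1,L[0]):
        if L[2][i,4]<5: continue
        m=L[1]==i; print(lab,"px",np.round(L[3][i]),m.sum(),"v",np.round(np.percentile(v[m],[5,95]),3),"r",np.round(np.percentile(np.hypot(u,w)[m],[5,50,95]),3),"ang",np.round(np.percentile(np.arctan2(w,u)[m],[5,50,95]),3))
    g=(cv2.inRange(hs,(50,80,40),(85,255,255))>0)&(v<-.1)&(v>-.18)&(w>.04)&(u>.05)&(u<.2)
    print(lab,"green",g.sum(),"v",np.round(np.percentile(v[g],[5,95]),3) if g.sum() else 0,"r",np.percentile(np.hypot(u,w)[g],[5,50,95]).round(3) if g.sum() else 0,"ang",np.percentile(np.arctan2(w,u)[g],[5,50,95]).round(3) if g.sum() else 0)
if __name__=="__main__":
    for n in ("side","top"): an(cv2.imread(f"pics/{n}0.png"),np.load(f"{n}0.npy"),n,"start "+n)
    p,d=vision.grab_frame("side"); an(p,d,"side","now"); cv2.imwrite(f"pics/{sys.argv[1]}.png",cv2.resize(p[180:240,390:450],None,fx=10,fy=10,interpolation=cv2.INTER_CUBIC))
    s=status.observe(); print(s["position"],s["ft_force"],s["opening"],s["time"])
E
python3 ptr.py z1
```

```text
start side px [398. 254.] 51 v [-0.121 -0.099] r [0.154 0.162 0.169] ang [0.041 0.052 0.068]
start side green 52 v [-0.143 -0.132] r [0.159 0.18  0.183] ang [0.757 0.783 0.81 ]
start top green 58 v [-0.14  -0.128] r [0.16  0.175 0.181] ang [0.771 0.812 0.826]
now px [412. 215.] 36 v [-0.121 -0.101] r [0.16  0.167 0.171] ang [0.652 0.678 0.711]
now px [392. 256.] 6 v [-0.102 -0.099] r [0.166 0.171 0.181] ang [0.001 0.004 0.007]
now green 54 v [-0.144 -0.132] r [0.161 0.179 0.182] ang [0.756 0.782 0.811]
[ 0.53282422 -0.17061755  0.23651651] [-12.38434265  -1.06943131   4.90236901] 0.009530175189490215 18.7
```

View pics/z1.png

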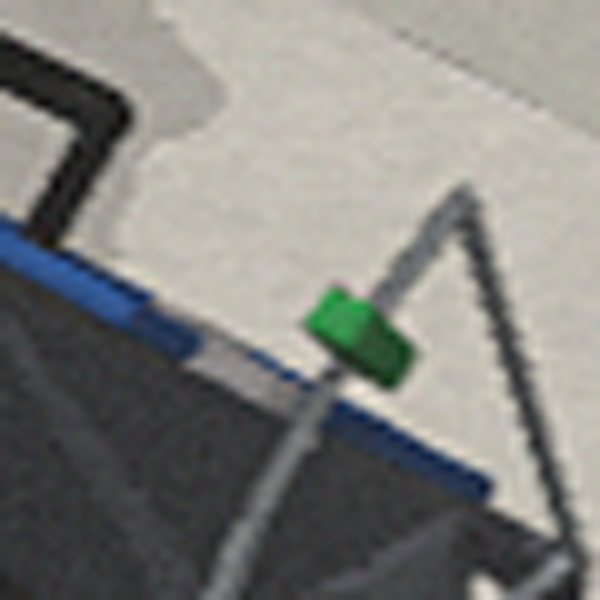

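>>> {"api": "arm_command", "payload": {"rows": [[[0.003, 0, -0.0045, 0, 0, 0, -1], [0.007, 0, -0.008, 0, 0, 0, -1], [0.011, 0, -0.0115, 0, 0, 0, -1], [0.015, 0, -0.015, 0, 0, 0, -1], [0.0181, 0, -0.0176, 0, 0, 0, -1], [0.0181, 0, -0.0176, 0, 0, 0, -1], [0.0181, 0, -0.0176, 0, 0, 0, -1]]]}}

```text
time: 19.4
position: [0.5497, -0.1692, 0.2499]
eef_rot: [-3.138, -0.13, 0.002]
ft_force: [-3.3, -2.1, -7.1]
opening: 0.0094
```

```bash
python3 ptr.py z2; python3 lid.py l2
```

```text
start side px [398. 254.] 51 v [-0.121 -0.099] r [0.154 0.162 0.169] ang [0.041 0.052 0.068]
start side green 52 v [-0.143 -0.132] r [0.159 0.18  0.183] ang [0.757 0.783 0.81 ]
start top green 58 v [-0.14  -0.128] r [0.16  0.175 0.181] ang [0.771 0.812 0.826]
now px [416. 208.] 37 v [-0.119 -0.102] r [0.163 0.167 0.174] ang [0.76  0.787 0.819]
now px [402. 251.] 5 v [-0.102 -0.098] r [0.134 0.137 0.143] ang [0.002 0.003 0.004]
now px [393. 256.] 5 v [-0.101 -0.099] r [0.166 0.169 0.172] ang [0.001 0.004 0.011]
now green 55 v [-0.144 -0.132] r [0.16  0.179 0.182] ang [0.755 0.783 0.812]
[ 0.54964573 -0.1692075   0.24991829] [-3.54890347 -1.89747246 -8.04076744] 0.009606951053566688 19.45
[ 0.54964573 -0.1692075   0.24991829] [-3.54890347 -1.89747246 -8.04076744] 0.009606951053566688 19.45
side green 55 u,w,v [ 0.1251  0.1249 -0.1414] r 0.1793 ang [0.759 0.782 0.809] r [0.161 0.182]
side white 120 u,w,v [ 0.1192  0.1176 -0.1305] r 0.1623 ang [0.392 0.785 1.002] r [0.152 0.174]
side lid 192 0.7822862
top green 0
top white 0
top lid 1697 0.7592652
```

View pics/z2.png

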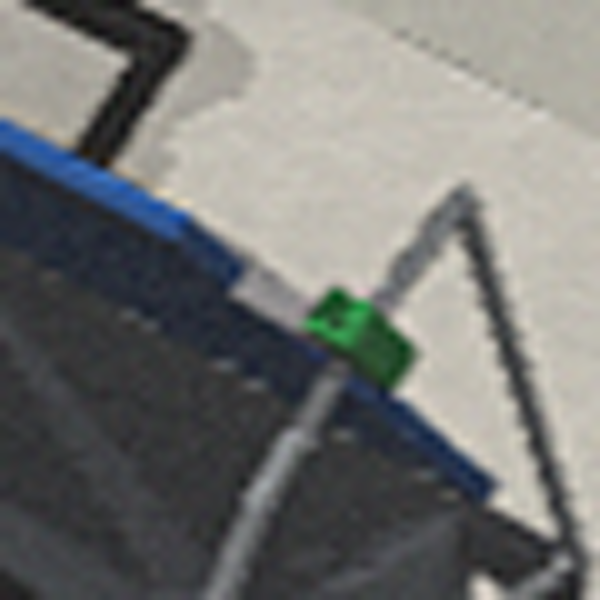

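View pics/l2side.png

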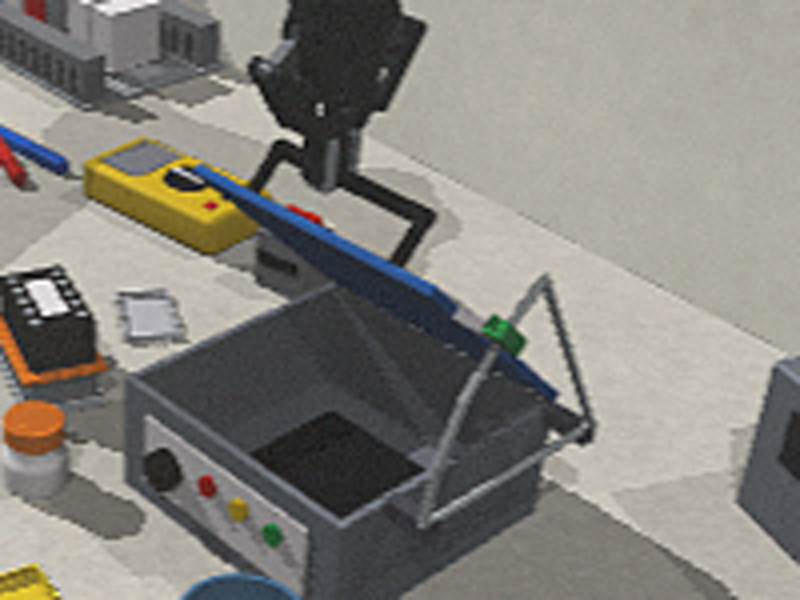

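The white pointer (crop px (275,300)) is level with the green marker (px (350,335)): 0.787 vs 0.783 rad about the hinge. Hold and check that it stays still.

>>> {"api": "arm_command", "payload": {"rows": [[[0, 0, 0, 0, 0, 0, -1], [0, 0, 0, 0, 0, 0, -1], [0, 0, 0, 0, 0, 0, -1], [0, 0, 0, 0, 0, 0, -1], [0, 0, 0, 0, 0, 0, -1], [0, 0, 0, 0, 0, 0, -1], [0, 0, 0, 0, 0, 0, -1], [0, 0, 0, 0, 0, 0, -1], [0, 0, 0, 0, 0, 0, -1], [0, 0, 0, 0, 0, 0, -1]]]}}

```text
time: 20.55
position: [0.5499, -0.1692, 0.2501]
eef_rot: [-3.138, -0.13, 0.001]
ft_force: [-3.2, -1.5, -8.9]
opening: 0.0097
```

```bash
python3 ptr.py z3|grep now; python3 - <<'E'
from h import *
p,d=vision.grab_frame("top"); z=cloud("top",d)[...,2]
for nm,box,lo,hi,zz in (("upper",(290,180,352,238),.062,.09,.075),("sheet",(290,180,352,238),.030,.09,.037)):
    mm=((z>lo)&(z<hi)).astype(np.uint8)*255; print(nm,maskrect("top",mm,box,zz)[1:])
s=status.observe(); print(s["position"],s["ft_force"],np.abs(s["joint_vel"]).max())
E
```

```text
now px [417. 208.] 33 v [-0.12  -0.101] r [0.165 0.167 0.172] ang [0.764 0.792 0.819]
now green 56 v [-0.144 -0.131] r [0.158 0.178 0.183] ang [0.755 0.783 0.81 ]
upper (array([471.8,  43.5,  52. ,  85.4,  75. ]), array([324.57635468, 209.77996716]), np.int32(609))
sheet (array([471.6,  43.8,  65.5,  99.6,  75. ]), array([324.29987908, 210.61426844]), np.int32(827))
[ 0.54991866 -0.16917719  0.25013016] [-3.77329159 -1.49719586 -8.90030479] 0.0018019884211596736
```

```bash
python3 -c "
from plant import job
print(job.sign_off())"
```

```text
the job is handed in; nothing more can be done
None
```

The stack is built in the loading tray, and I handed the job in with the gripper still holding the lid at the green marker. Sign-off gives no verdict, so these are my own last measurements.

- **Stack:** The sheet centre measured (472, 44) mm and the black module (472, 43.5) mm, both at 75.0°. The grey module measured (470.5, 42) mm at 75.0° before it was covered, so both sit within about 2 mm of it. Both are flat and released, and unchanged in the last picture.
- **Lid:** The pointer sits at 0.79 rad about the hinge and the marker at 0.78 rad, a gap of about 1–2 mm. The lid was still, with about 9–10 N on the fingers.
- **Time and bystanders:** The run took about 21 s. The marker measured the same before and after. I touched none of the other things, but did not re-measure them.
- **What disagreed:** One early plane fit of the sheet gave a nonsense slope, most likely because the jar's orange cap was in the mask. The depth outline and side view both showed the sheet flat. Partway up the lid, the arm's path was slightly off the lid's arc and pushed about 13 N towards the hinge; I corrected this before the final hold. Lid-angle readings from different sources differed by a few hundredths of a radian, so I set the final position by comparing pointer and marker directly.

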